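# Lock a height stop: hold the lower nut, tighten the jam nut

### The job

Lock the height stop on the steel bench block: slide the open-ended holding spanner fully onto the brass lower nut, lying flat on the block with its shank beside the stop peg so that it keeps that nut from turning. Then swing the jam nut's black-handled lever clockwise (seen from above) until the jam nut comes up hard against the lower nut and the peg takes the pull, snugging it with about 10 newtons on the lever handle and never more than about 15. Leave the spanner on the nut, let go of everything, and do not disturb the snuff-box case, the music movement or the screwdriver.

Things in the scene. Friction and masses are not known exactly. Their poses are not given: they have to be found in the camera images.
- bench_block: fixed steel bench block, 200 x 100 x 30 mm high. Origin on the axis of the upright brass threaded post, at table level; the block runs from 155 mm behind (-x) to 45 mm ahead (+x) of it and 50 mm to either side. The post (17 mm thick) ends 72 mm above the table. z up; at yaw 0 its -x end faces the robot
- stop_peg: upright steel peg fixed on the block, 10 mm thick, 30 to 50 mm above the table. Origin at its foot, 100 mm behind (-x) the post axis and 15 mm to the block's +y side. A spanner on the lower nut, its 14 mm shank along the block's x axis, has 3 mm of gap to the peg; dragged clockwise (from above) its shank bears on it
- nut_centre (a point): underside centre of the brass square lower nut, on the post axis, 31 mm above the table, turning with the nut. Nut 32 x 32 mm, 12 mm high; its sides lie along its x and y axes. The 35 mm jaw takes the two sides parallel to x, when the spanner's x points along this x, with 1.5 mm of room on each side and about 0.1 rad of play
- nut_corner (a point): the lower nut's corner at its -x, -y side, 22.6 mm from the post axis; shows whether the nut has turned from its setting (a turn of about 0.25 rad from spanner slack is harmless, 0.4 rad is not)
- lower_nut (a joint): turn of the lower nut, rad, clockwise from above positive, 0 when its x axis is along the block's. It turns very easily (0.06 N m), more easily than the jam nut on top of it, so it runs round with the jam nut unless it is held
- jam_nut (a joint): turn of the jam nut relative to the lower nut, rad, clockwise from above positive. It drags with 0.14 N m all the way and comes hard up against the lower nut at 0.90, where the torque rises steeply (within about 0.03 rad); it stays where it is left. 0.85 or more counts as home
- lever_grip (a point): on the upright black handle, free to spin on its pin at the end of the jam nut's lever, 60 mm from the post axis, 86 mm above the table. Handle: round, 14 mm thick, 62 to 104 mm up; the lever below ends at 62 mm. Its x axis points out along the lever; with both joints 0 that is 1.48 rad anticlockwise from the block's x. It swings about the post axis
- spanner: loose open-ended steel holding spanner, 0.16 to 0.26 kg, lying flat, 8 mm thick, 219 mm long, with an ebony grip block on its shank. Origin at the underside, below the middle of the grip; x axis runs along the shank to the jaw, z up. The 14 mm wide shank starts 55 mm behind the origin. Centre of mass about 40 mm ahead of the origin
- spanner_jaw (a point): centre of the jaw at its underside, 135 mm ahead (+x) of the spanner's origin; seated it lies on the post axis. Opening 35 mm wide, flared tips 29 mm ahead of this point, throat 16.5 mm behind it; head 59 mm wide, ending 29 mm behind. Set down with this point 49 mm behind the nut's centre, the head fits between nut and peg; then push along x
- spanner_grip (a point): middle of the ebony grip block, 21 mm above the spanner's underside. The block is 40 mm long (along x), 16 mm wide (along y) and stands from 8 to 34 mm above the underside
- snuff_case: bystander: closed black lacquered snuff-box case, 87 x 62 x 28 mm, brass line round it; loose on the table, origin under its centre
- movement: bystander: silver pocket music movement on a 62 x 46 mm plate, 22 mm high, with a brass cylinder; loose on the table, origin under its centre
- screwdriver: bystander: ebony-handled screwdriver, 170 mm long, lying on the table, origin under its middle

How it is judged:
By the outcome, as a careful person would: the job done as asked, in the order asked, and still so for the second after the job is handed in, with the robot touching nothing.
It also fails if it takes over 64 s, if anything falls off the work surface, if the arm or the gripper's body presses on something with over 40 N, if the wrist force passes 120 N, or if a joint passes its speed limit or range.

### The arm

A 6-joint arm with a two-finger parallel gripper is mounted at the origin on the work surface. World frame = base frame: x ahead of the robot, y to its left, z up, the work surface at z = 0. Lengths are in m, angles in rad, forces in N, time in s.
With the tool pointing down it reaches from about 0.375 to 0.9 m from the base axis. Payload 3.1 kg.
Tool frame: the origin (TCP) lies at the very end of the fingers, on their centre line; the grasp point (between the pads) lies 19 mm behind it; z points along the fingers, y is the line along which they close (so a half turn about z gives the same grasp; the last joint's range is limited). The gripper opens to 87 mm and grips with 3 to 60 N. Pads are 19 mm wide; open, the fingers measure 117 mm over their backs; the gripper's body (75 mm by 190 mm) begins 51 mm behind the grasp point.
Start: joints at [1.014, 0.527, 1.433, -0, 1.181, -0.178], TCP at [0.231, 0.581, 0.223] pointing down, gripper open.
Joint ranges: [-3.08, 3.08], [-0.75, 2.2], [0.22, 2.44], [-1.43, 4.57], [0, 2.65], [-2.85, 2.85]. Speed limits (rad/s): [2.79, 2.79, 3.14, 3.14, 3.14, 3.14].

### API

Orientations are given as a unit quaternion [x, y, z, w].
In Python, from rig import status, viewer, robot gives the robot as it stands.
- The arm moves only by the tool arm_command, never from a script. Its arguments are lists of equal length, an entry for each row: "delta_rot": the turn, a rotation vector about the tool's x, y, z in degrees, a list of three; "delta_pos": the shift along the tool's x, y, z in m, a list of three; "gripper": the closure, from -1 (fully open) to 1 (shut). In form: {"delta_rot": [[rx, ry, rz], ...], "delta_pos": [[dx, dy, dz], ...], "gripper": [gripper, ...]}. A call has 1 to 12 rows; each row is the pose to reach, as a shift and turn from the pose commanded when the call began, along the tool's axes at that moment; what a row does not reach only later rows make up. A row lasts 1/12 s, in which the tool goes at most 41.7 mm and 7.16 degrees, less where a joint would pass 70% of its speed; a pose out of reach is approached as far as the arm can. A call with a gripper value outside its range is refused whole. The fingers move at their own pace and stop on an object; "grip_force" is the grip in N (left out, the last holds). Time passes only in rows, so rows that repeat a pose let the fingers close. It gives the time, the measured TCP pose, the force, the opening and the grip force at its end, in the units of the state.
- status.get_obs(): the state, without advancing time (a new reading comes with each control period).
- viewer.camera(name): name is "side" or "top"; returns a dict with "pixels" (384x512x3 uint8, blue, green, red), "fx", "fy", "cx", "cy" (pixels), "pose" (4x4, takes a point from camera to world coordinates). Camera axes: x right, y down, z forward; pixel columns grow to the right and rows downward; lengths in m; the calibration is good to about 2 mm. A picture is of the moment at which its call begins. There is no depth.
- robot.hand_in(): hands the job in; it is judged then, once.
The state is a dict: "time": time; "q": joint angles; "joint_velocities": joint speeds; "joint_torque": joint torques, N m; "position": TCP position; "tool_rot": TCP orientation; "ft_force": force on the tool from outside, world axes, zero at the start; "moment": the same for the moment, N m; "grip_width": finger opening in m; "grip_force": force on a finger pad.
Only numpy, scipy, OpenCV 4.12 (cv2) and the standard library are available. Lean on these libraries where they do the work, as an engineer would, in place of code of your own. Each camera call takes 0.05 s, during which the arm holds its last target. There are 200 camera calls.

## Working session

There is one attempt and no reset: what is moved stays moved. The work goes in short steps, Python scripts to look and compute and a tool call to move; the robot and the scene stay as the last step left them, time stands still between calls to the robot, and variables do not carry over. Pictures are saved under pics/ and viewed, at most 10 in all, crops included, and the job is handed in when it is done.

Besides the shell and the picture viewer there is one more tool, called by a JSON object that holds its "fn" and its "kwargs", one argument or row to a line. arm_command: Moves the arm, as the interface text tells. Its arguments: {"type":"object","properties":{"delta_rot":{"type":"array","items":{"type":"array","items":{"type":"number"}}},"delta_pos":{"type":"array","items":{"type":"array","items":{"type":"number"}}},"gripper":{"type":"array","items":{"type":"number"}},"grip_force":{"type":"number"}},"required":["delta_rot","delta_pos","gripper"]}

```bash
mkdir -p pics; ls
python3 - <<'E'
from rig import status, viewer
import cv2,pickle
d={n:viewer.camera(n) for n in("top","side")}
pickle.dump(d,open("d0.pkl","wb"))
for n in d:
    print(n,d[n]["fx"],d[n]["fy"],d[n]["cx"],d[n]["cy"]);print(d[n]["pose"].round(4) if hasattr(d[n]["pose"],'round') else d[n]["pose"])
    cv2.imwrite(f"pics/{n}0.png",cv2.resize(d[n]["pixels"],(800,600),interpolation=cv2.INTER_CUBIC))
print(status.get_obs())
E
```

```text
pics
top 442.1621004438436 442.1621004438436 258.75087497538135 188.82444918460698
[[-0.0264 -0.9978  0.0615  0.5495]
 [-0.9996  0.0267  0.0042  0.0181]
 [-0.0058 -0.0614 -0.9981  1.3198]
 [ 0.      0.      0.      1.    ]]
side 373.49834876296774 373.49834876296774 256.87042305110134 186.86665757931365
[[-0.8992 -0.2614  0.3509  0.3189]
 [-0.4375  0.5188 -0.7345  0.6528]
 [ 0.0099 -0.814  -0.5808  0.5999]
 [ 0.      0.      0.      1.    ]]
{'time': 0.1, 'q': array([ 1.01451351e+00,  5.28373808e-01,  1.43376553e+00, -1.52639522e-05,
        1.18142482e+00, -1.78499946e-01]), 'joint_velocities': array([ 0.00075916, -0.00231568, -0.00209187,  0.00124017, -0.00050107,
        0.00026874]), 'joint_torque': array([ 2.07701228e-04, -4.40988994e+01, -1.77151287e+01,  6.35128794e-02,
        5.34421694e-02, -4.77285948e-05]), 'position': array([0.23015881, 0.58036513, 0.22167188]), 'tool_rot': array([ 1.87767218e-01,  9.82213062e-01, -9.22504297e-04, -3.47477227e-04]), 'ft_force': array([ 0.89794868, -0.0229218 ,  0.71633656]), 'moment': array([0.01107763, 0.02937394, 0.00699564]), 'grip_force': 0.0, 'grip_width': 0.08703518695488155}
```

View pics/top0.png

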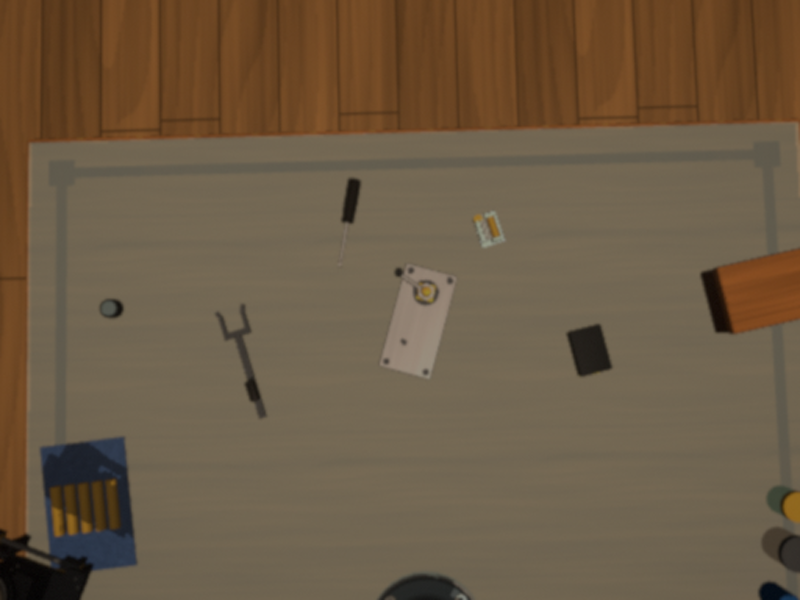

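View pics/side0.png

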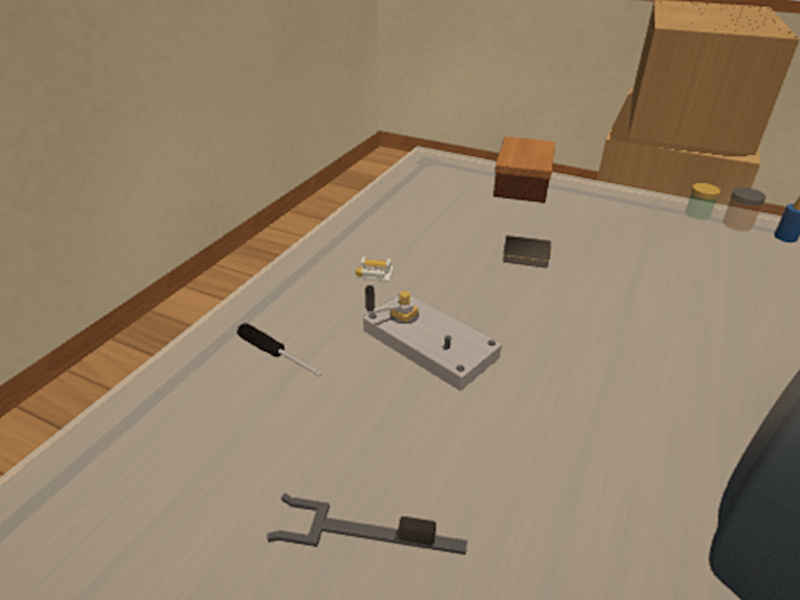

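The top view shows the spanner at about (245,365), the block at (418,322) and the post at (426,291). The side view shows the handle at (370,298), the peg at (447,342) and the spanner grip at (416,530). Next I'll enlarge the block and spanner regions.

```bash
cat > h.py <<'E'
import numpy as np,cv2,pickle
def ray(c,uv):
    d=np.array([(uv[0]-c["cx"])/c["fx"],(uv[1]-c["cy"])/c["fy"],1.]);P=np.array(c["pose"])
    return P[:3,3],P[:3,:3]@d
def plane(c,uv,z):
    o,d=ray(c,uv);return o+d*(z-o[2])/d[2]
def tri(c1,u1,c2,u2):
    (o1,d1),(o2,d2)=ray(c1,u1),ray(c2,u2)
    s=np.linalg.lstsq(np.c_[d1,-d2],o2-o1,rcond=None)[0]
    a,b=o1+d1*s[0],o2+d2*s[1];return (a+b)/2,np.linalg.norm(a-b)
def proj(c,p):
    P=np.array(c["pose"]);q=P[:3,:3].T@(np.asarray(p)-P[:3,3]);return np.array([c["fx"]*q[0]/q[2]+c["cx"],c["fy"]*q[1]/q[2]+c["cy"]])
def crop(img,x0,y0,x1,y1,k):
    o=cv2.resize(img[y0:y1,x0:x1],None,fx=k,fy=k,interpolation=cv2.INTER_CUBIC)
    for x in range((x0+9)//10*10,x1,10): cv2.line(o,(int((x-x0+.5)*k),0),(int((x-x0+.5)*k),6),(0,0,255),1);cv2.putText(o,str(x),(int((x-x0)*k),16),0,.3,(0,0,255))
    for y in range((y0+9)//10*10,y1,10): cv2.line(o,(0,int((y-y0+.5)*k)),(6,int((y-y0+.5)*k)),(0,0,255),1);cv2.putText(o,str(y),(8,int((y-y0)*k)+6),0,.3,(0,0,255))
    return o
E
python3 - <<'E'
from h import *
d=pickle.load(open("d0.pkl","rb"))
t=crop(d["top"]["pixels"],238,164,298,246,7.3); s=crop(d["side"]["pixels"],228,180,278,220,8)
s2=crop(d["side"]["pixels"],225,178,325,250,4)
c=np.zeros((600,800,3),np.uint8);
for im,x,y in((t,0,0),(s,400,0),(s2,400,310)):
    im=im[:600-y,:800-x];c[y:y+im.shape[0],x:x+im.shape[1]]=im
cv2.imwrite("pics/c1.png",cv2.convertScaleAbs(c,alpha=1.4))
# spanner / block masks
for n,roi in(("top",(130,185,180,275)),("side",(165,310,305,360))):
    p=d[n]["pixels"];x0,y0,x1,y1=roi;g=p[y0:y1,x0:x1].max(2)
    m=(g<75).astype(np.uint8);k,l,st,ce=cv2.connectedComponentsWithStats(m)
    print(n,np.percentile(g,[1,5,20,50]));
    for i in range(1,k):
        if st[i,4]>5: print(st[i]+[x0,y0,0,0,0],ce[i]+[x0,y0])
    m2=(g<45).astype(np.uint8);k,l,st,ce=cv2.connectedComponentsWithStats(m2)
    for i in range(1,k):
        if st[i,4]>5: print(" dark",st[i]+[x0,y0,0,0,0],ce[i]+[x0,y0])
    cv2.imwrite(f"pics/sp_{n}.png",crop(p,x0,y0,x1,y1,5))
E
```

```text
top [ 35.  63. 113. 114.]
[139 196  31  71 381] [157.01049869 232.01049869]
 dark [158 242   8  14  72] [161.44444444 249.06944444]
side [ 41.  54.  96. 162.]
[181 319  22   7  41] [191.34146341 323.12195122]
[172 331 126  24 607] [253.         342.20757825]
 dark [255 338  23  11 104] [268.44230769 344.23076923]
```

View pics/c1.png

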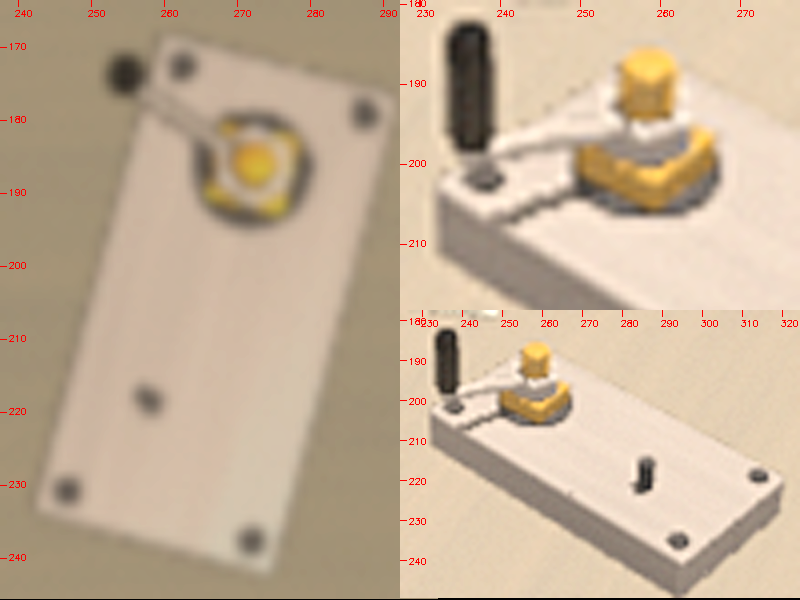

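The composite shows the block's top face in the top view with corners near (260,169), (290,177), (273,242) and (243,234). The handle is at (254,174), the post at (272,186) and the gold nut corners at (268,181), (277,183), (266,190) and (275,192). In the side crop, the nut's near corner is at (259,204), left at (250,199) and right at (267,197).

Run:
```python
from h import *
d=pickle.load(open("d0.pkl","rb"));T,S=d["top"],d["side"]
np.set_printoptions(precision=4,suppress=True)
# block top face in top view: red-high mask
p=T["pixels"].astype(int);x0,y0,x1,y1=236,160,300,250
r=p[y0:y1,x0:x1]
b=r[:,:,0]; print("b pct",np.percentile(b,[5,30,50,70,95]))
th,m=cv2.threshold(b.astype(np.uint8),0,255,cv2.THRESH_OTSU)
cs,_=cv2.findContours(m,cv2.RETR_EXTERNAL,cv2.CHAIN_APPROX_NONE);c=max(cs,key=cv2.contourArea)
box=cv2.boxPoints(cv2.minAreaRect(c))+[x0,y0]
w=np.array([plane(T,q,.03) for q in box]);print("block corners",w[:,:2]);print(np.linalg.norm(w-np.roll(w,1,0),axis=1), "centre",w.mean(0))
e=w-np.roll(w,1,0);l=max(e,key=np.linalg.norm);l=l*np.sign(l[0]);print("yaw",np.arctan2(l[1],l[0]))
# gold masks
for n,C,roi in(("top",T,(262,176,284,198)),("side",S,(246,182,272,210))):
    x0,y0,x1,y1=roi;q=C["pixels"][y0:y1,x0:x1];hsv=cv2.cvtColor(q,cv2.COLOR_BGR2HSV)
    m=(hsv[:,:,1]>110).astype(np.uint8)
    print(n);print("\n".join("".join("#" if v else "." for v in r) for r in m))
    k,L,st,ce=cv2.connectedComponentsWithStats(m)
    for i in range(1,k): print(st[i],ce[i]+[x0,y0])
def dk(C,roi,t):
    x0,y0,x1,y1=roi;g=C["pixels"][y0:y1,x0:x1].max(2);m=(g<t).astype(np.uint8);k,L,st,ce=cv2.connectedComponentsWithStats(m);i=1+np.argmax(st[1:,4]);return st[i]+[x0,y0,0,0,0],ce[i]+[x0,y0]
a,ac=dk(T,(248,168,261,180),70);bb,bc=dk(S,(231,180,243,201),70);print("handle",a,ac,bb,bc,tri(T,ac,S,bc))
a,ac=dk(T,(252,212,266,224),120);bb,bc=dk(S,(282,212,292,225),90);print("peg",a,ac,bb,bc,tri(T,ac,S,bc))
```

```text
b pct [ 83.  84.  85. 107. 121.]
block corners [[ 0.5     0.0744]
 [ 0.6888  0.0184]
 [ 0.6609 -0.0748]
 [ 0.4727 -0.0181]]
[0.0965 0.1969 0.0973 0.1966] centre [ 0.5806 -0.0001  0.03  ]
yaw -0.28840020328090427
top
......................
......................
......................
......................
......................
......###.............
.......#......##......
...............##.....
........#####...#.....
........######........
........######........
........######........
.........####.........
....##....##..........
....###...............
.....###.....###......
.......#....###.......
............###.......
......................
......................
......................
......................
[6 5 3 2 4] [269.   181.25]
[14  6  3  3  5] [277.2 182.8]
[ 8  8  6  6 29] [272.4138 186.1379]
[ 4 13  4  4  9] [267.4444 190.3333]
[12 15  4  3  9] [275.3333 192.    ]
side
..........................
..........................
..........................
..........................
...........####...........
..........######..........
..........######..........
..........####
[... 237 characters left out ...]
..........###.....
....####.........####.....
....#######....######.....
....################......
.....##############.......
.......##########.........
..........######..........
............###...........
..........................
..........................
..........................
..........................
[10  4  7  9 53] [258.566  190.1321]
[ 4 14 17 10 80] [258.325 200.975]
handle [253 172   5   5  18] [254.7222 173.8889] [234 183   5  16  75] [236.08   190.4533] (array([0.6684, 0.0336, 0.0827]), np.float64(0.0007551560108162976))
peg [256 217   4   4  11] [257.8182 218.4545] [284 216   4   8  25] [285.72 219.52] (array([0.5426, 0.0284, 0.0373]), np.float64(0.0003673380421786731))
```

Run:
```python
from h import *
a=cv2.imread("pics/sp_top.png");b=cv2.imread("pics/sp_side.png")
c=np.zeros((600,800,3),np.uint8);c[:450,:275]=a;b=cv2.resize(b,(520,197));c[:197,280:]=b
cv2.imwrite("pics/sp.png",cv2.convertScaleAbs(c,alpha=1.4))
```

```text
Traceback (most recent call last):
ValueError: could not broadcast input array from shape (450,250,3) into shape (450,275,3)
```

Run:
```python
from h import *
np.set_printoptions(precision=4,suppress=True)
d=pickle.load(open("d0.pkl","rb"));T,S=d["top"],d["side"]
print("post: tri tops",plane(T,(272.4,186.1),.072),plane(S,(258.6,187),.072), "tri mid",tri(T,(272.4,186.1),S,(258.6,187.3)))
for z,pts in((.031,((250.2,200.5),(259,205.2),(267,200))),(.043,((250,196.5),(258.6,202),(266.5,194.5)))):
    w=[plane(S,q,z)[:2] for q in pts];print(z,np.array(w));
    for a,b in((0,1),(1,2)):
        v=w[b]-w[a];print(" len",np.linalg.norm(v),"yaw mod",(np.arctan2(v[1],v[0])+np.pi/4)%(np.pi/2)-np.pi/4)
for q in((269,181.25),(277.2,182.8),(267.4,190.3),(275.3,192)):
    v=plane(T,q,.043)[:2]-[.6333,-.0157];print(v,np.linalg.norm(v),(np.arctan2(v[1],v[0]))%(np.pi/2)-np.pi/4)
a=cv2.imread("pics/sp_top.png");b=cv2.imread("pics/sp_side.png");print(a.shape,b.shape)
c=np.zeros((600,800,3),np.uint8);c[:450,:250]=a;c[:197,255:775]=cv2.resize(b,(520,197))
n=crop(S["pixels"],244,182,274,210,13);n=n[:390];c[205:205+n.shape[0],300:300+n.shape[1]]=n
cv2.imwrite("pics/sp.png",cv2.convertScaleAbs(c,alpha=1.4))
```

```text
post: tri tops [ 0.6331 -0.0155  0.072 ] [ 0.6339 -0.0161  0.072 ] tri mid (array([ 0.6333, -0.0154,  0.0718]), np.float64(0.0004400336849581142))
0.031 [[ 0.6519 -0.0065]
 [ 0.6241  0.0007]
 [ 0.6153 -0.0271]]
 len 0.028710390864627146 yaw mod -0.25235371756932423
 len 0.029212896658281695 yaw mod -0.30615936193195004
0.043 [[ 0.6527 -0.0068]
 [ 0.624   0.0036]
 [ 0.6196 -0.0327]]
 len 0.030509840626331483 yaw mod -0.34888863601832343
 len 0.036603155882814854 yaw mod -0.12011068700547378
[0.0161 0.0089] 0.018363526549520975 -0.2795611471013474
[ 0.0109 -0.0147] 0.018320385778317815 -0.14627749174412008
[-0.0101  0.0143] 0.01744280534159022 -0.17105616503939913
[-0.0156 -0.0084] 0.01772582083610013 -0.2890149872787666
(450, 250, 3) (250, 700, 3)
```

View pics/sp.png

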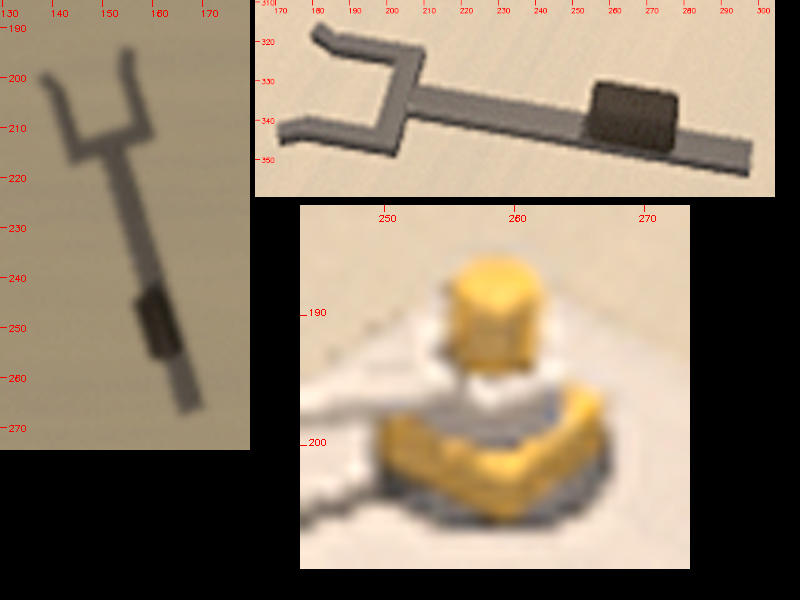

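The spanner picture shows, in the top view, jaw tips at (138,200) and (155,195), the grip at (161,249) and the shank end at (168,267). In the side view the grip spans about (255-278, 331-349). The nut sides lie nearly along the block's axes.

Run:
```python
from h import *
np.set_printoptions(precision=4,suppress=True)
d=pickle.load(open("d0.pkl","rb"));T,S=d["top"],d["side"]
print("grip",tri(T,(161.44,249.07),S,(268.44,344.23)))
g=T["pixels"].max(2).astype(float)
P=[]
for y in list(range(220,240))+list(range(259,264)):
    w=np.clip(108-g[y,140:180],0,None);w[w<10]=0;P.append(plane(T,((w*np.arange(140,180)).sum()/w.sum(),y),.006)[:2])
P=np.array(P);vx,vy,px,py=cv2.fitLine(P.astype(np.float32),cv2.DIST_HUBER,0,.001,.001).ravel();
if vx<0:vx,vy=-vx,-vy
print("axis top",np.arctan2(vy,vx),"y at x=.45",py+(.45-px)*vy/vx, "res",np.std((P-[px,py])@[-vy,vx]))
# side: dark mask of whole spanner, shank columns
gs=S["pixels"].max(2).astype(float);Q=[]
for x in list(range(212,250,2))+list(range(281,294,2)):
    col=gs[325:358,x];bg=np.median(gs[300:318,x]);r=np.where(col<bg-45)[0]+325;Q.append((x,r.min()-.5,r.max()+.5))
Q=np.array(Q)
# upper silhouette edge = far top edge at z=.008 ; lower = near bottom edge at z=0
A=np.array([plane(S,(x,a),.008)[:2] for x,a,b in Q]);B=np.array([plane(S,(x,b),0)[:2] for x,a,b in Q])
L=[]
for n,M in(("far",A),("near",B)):
    vx,vy,px,py=cv2.fitLine(M.astype(np.float32),cv2.DIST_HUBER,0,.001,.001).ravel()
    if vx<0:vx,vy=-vx,-vy
    print(n,np.arctan2(vy,vx),"y at x=.45",py+(.45-px)*vy/vx)
# ends
for n,q in(("shank end top L",(166,267)),("shank end R",(170,265.5)),("tipL",(137.5,199.5)),("tipR",(154.5,194.3)),("headback",(145.2,216.5)),("headback R",(160.5,212))):print(n,plane(T,q,.008)[:2])
for n,q in(("tipfar",(180,318)),("tipnear",(171,343.5)),("shank end far",(297,346)),("shank end near",(296.3,351)),("head far",(208.5,322)),("head near",(201,347))):print("S",n,plane(S,q,.008)[:2])
```

```text
grip (array([0.4577, 0.3145, 0.0083]), np.float64(0.004878869014731245))
axis top 0.28564087 y at x=.45 0.3095402 res 0.00014483021308933316
far 0.28077635 y at x=.45 0.30526885
near 0.28418463 y at x=.45 0.31741762
shank end top L [0.4071 0.3027]
shank end R [0.4112 0.2908]
tipL [0.6082 0.3848]
tipR [0.6223 0.334 ]
headback [0.5572 0.3624]
headback R [0.5693 0.3168]
S tipfar [0.6217 0.3378]
S tipnear [0.6058 0.3863]
S shank end far [0.4103 0.2948]
S shank end near [0.4081 0.3039]
S head far [0.5707 0.3219]
S head near [0.5563 0.369 ]
```

```bash
cat >> h.py <<'E'
from scipy.spatial.transform import Rotation as R
def go(x,y,z,yyaw,o=None):
    """tool-frame delta to reach TCP (x,y,z), tool y-axis at world yaw yyaw, pointing down"""
    from rig import status
    o=o or status.get_obs();r0=R.from_quat(o["tool_rot"])
    yv=np.array([np.cos(yyaw),np.sin(yyaw),0]);zv=np.array([0,0,-1.]);r1=R.from_matrix(np.c_[np.cross(yv,zv),yv,zv])
    print("dpos",np.round(r0.inv().apply(np.array([x,y,z])-o["position"]),4),"drot deg",np.round((r0.inv()*r1).as_rotvec(degrees=True),2))
E
python3 - <<'E'
from h import *
d=pickle.load(open("d0.pkl","rb"));T,S=d["top"],d["side"]
print(tri(T,(161.4,249.07),S,(267,340.5)),proj(S,(.461,.3135,.021)),proj(T,(.461,.3135,.021)),proj(T,(.461,.3135,.034)))
go(.461,.3135,.012,1.5708+.284); go(.461,.3135,.09,1.5708+.284)
E
```

```text
(array([0.45956487, 0.31332574, 0.01619511]), np.float64(0.001993625559797748)) [265.67867999 338.56051727] [161.08965368 249.01728019] [160.07280037 249.35199538]
dpos [-0.3131 -0.1625  0.2099] drot deg [ -0.1   -0.06 -37.92]
dpos [-0.313  -0.1626  0.1319] drot deg [ -0.1   -0.06 -37.92]
```

{"fn": "arm_command", "kwargs": {
  "delta_rot": [
    [0,0,-7],
    [0,0,-14],
    [0,0,-21],
    [0,0,-28],
    [0,0,-35],
    [-0.1,0,-37.9],
    [-0.1,0,-37.9],
    [-0.1,0,-37.9],
    [-0.1,0,-37.9],
    [-0.1,0,-37.9],
    [-0.1,0,-37.9],
    [-0.1,0,-37.9]
  ],
  "delta_pos": [
    [-0.035,-0.018,0.01],
    [-0.07,-0.036,0.02],
    [-0.105,-0.054,0.035],
    [-0.14,-0.073,0.05],
    [-0.175,-0.091,0.065],
    [-0.21,-0.109,0.08],
    [-0.245,-0.127,0.095],
    [-0.28,-0.145,0.11],
    [-0.313,-0.1625,0.125],
    [-0.313,-0.1625,0.14],
    [-0.313,-0.1625,0.14],
    [-0.313,-0.1625,0.14]
  ],
  "gripper": [-1,-0.5,-0.3,-0.3,-0.3,-0.3,-0.3,-0.3,-0.3,-0.3,-0.3,-0.3],
  "grip_force": 45
}}

```text
time: 1.1
position: [0.4606, 0.3136, 0.0815]
tool_rot: [-0.14, 0.99, 0.001, -0.002]
ft_force: [0.5, -1.1, 0.6]
grip_width: 0.0567
grip_force: 0.0
```

```bash
python3 -c "
from h import *
go(.4605,.3135,.012,1.5708+.284)"
```

```text
dpos [-0.0001 -0.0001  0.0695] drot deg [ 0.09 -0.18 -0.14]
```

{"fn": "arm_command", "kwargs": {
  "delta_rot": [
    [0,0,0],
    [0,0,0],
    [0,0,0],
    [0,0,0],
    [0,0,0],
    [0,0,0],
    [0,0,0],
    [0,0,0],
    [0,0,0],
    [0,0,0],
    [0,0,0],
    [0,0,0]
  ],
  "delta_pos": [
    [0,0,0.03],
    [0,0,0.055],
    [0,0,0.0695],
    [0,0,0.0695],
    [0,0,0.0695],
    [0,0,0.0695],
    [0,0,0.0695],
    [0,0,0.0695],
    [0,0,0.0695],
    [0,0,0.0695],
    [0,0,0.0695],
    [0,0,0.0695]
  ],
  "gripper": [-0.3,-0.3,-0.3,-0.3,0.5,1,1,1,1,1,1,1],
  "grip_force": 45
}}

```text
time: 2.1
position: [0.4617, 0.3145, 0.0134]
tool_rot: [-0.141, 0.99, 0.001, 0.0]
ft_force: [-0.6, -1.1, 3.0]
grip_width: 0.0157
grip_force: 45.0
```

Run:
```python
from h import *
c,s=np.cos(-.288),np.sin(-.288);post=np.array([.6333,-.0156])
for a in(-.135-.053,):
    p=post+a*np.array([c,s]);print(p);go(p[0],p[1],.075,1.5708-.288)
```

```text
[0.45304299 0.03779861]
dpos [ 0.0856 -0.2631 -0.0621] drot deg [1.100e-01 3.000e-02 3.274e+01]
```

{"fn": "arm_command", "kwargs": {
  "delta_rot": [
    [0,0,0],
    [0,0,0],
    [0,0,0],
    [0,0,6],
    [0,0,12],
    [0,0,18],
    [0,0,24],
    [0,0,30],
    [0,0,32.7],
    [0,0,32.7],
    [0,0,32.7],
    [0,0,32.7]
  ],
  "delta_pos": [
    [0,0,-0.02],
    [0,0,-0.045],
    [0,0,-0.0766],
    [0.01,-0.03,-0.0766],
    [0.02,-0.06,-0.0766],
    [0.03,-0.09,-0.0766],
    [0.04,-0.12,-0.0766],
    [0.05,-0.155,-0.0766],
    [0.06,-0.19,-0.0766],
    [0.072,-0.223,-0.0766],
    [0.082,-0.25,-0.0766],
    [0.0856,-0.2631,-0.0766]
  ],
  "gripper": [1,1,1,1,1,1,1,1,1,1,1,1]
}}

```text
time: 3.1
position: [0.452, 0.0349, 0.0888]
tool_rot: [0.145, 0.989, 0.001, -0.001]
ft_force: [0.9, -0.6, -1.9]
grip_width: 0.0155
grip_force: 45.0
```

{"fn": "arm_command", "kwargs": {
  "delta_rot": [
    [0,0,0],
    [0,0,0],
    [0,0,0]
  ],
  "delta_pos": [
    [0,0,0],
    [0,0,0],
    [0,0,0]
  ],
  "gripper": [1,1,1]
}}

```text
time: 3.35
position: [0.4525, 0.0384, 0.089]
tool_rot: [0.143, 0.99, 0.001, -0.001]
ft_force: [-0.8, 0.2, -2.2]
grip_width: 0.0159
grip_force: 45.0
```

Run:
```python
from h import *
from rig import status,viewer
o=status.get_obs();print(o["position"],o["ft_force"],o["moment"],o["grip_width"])
d={n:viewer.camera(n) for n in("top","side")};pickle.dump(d,open("d1.pkl","wb"))
c=np.zeros((600,800,3),np.uint8)
t=crop(d["top"]["pixels"],232,160,302,256,6);s=crop(d["side"]["pixels"],225,170,325,260,3.7)
c[:t.shape[0],:t.shape[1]]=t;s=s[:,:375];c[:s.shape[0],425:425+s.shape[1]]=s
cv2.imwrite("pics/c2.png",cv2.convertScaleAbs(c,alpha=1.4))
```

```text
[0.45250261 0.03838252 0.08896658] [-0.8335083   0.16267108 -2.24824033] [ 0.07127279  0.09956217 -0.02571782] 0.01591880826387545
```

View pics/c2.png

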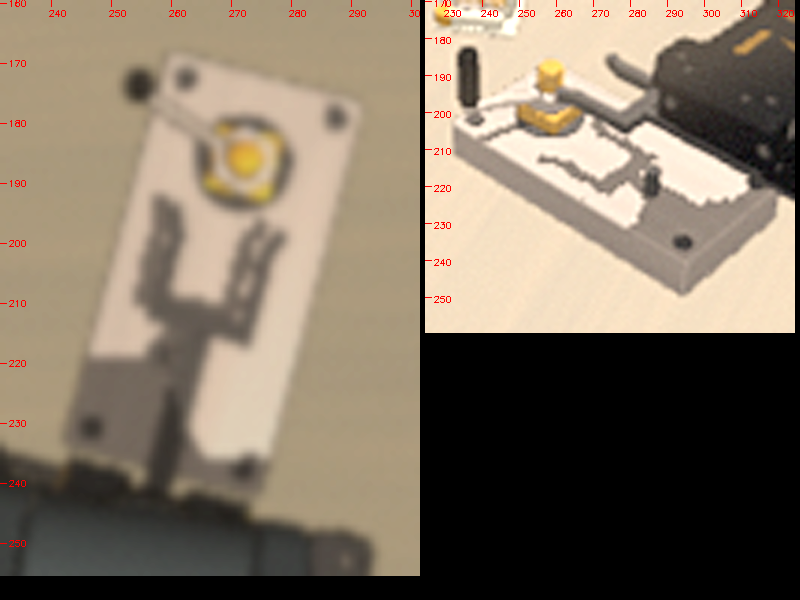

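Spanner held over the block. In the top view the left tip is at about (257,193), the right tip at (277,198), the head's rear right corner at (272,216), and the shank enters the gripper at (258,240). Now I'll compare these with predictions.

Run:
```python
from h import *
np.set_printoptions(precision=2,suppress=True)
d=pickle.load(open("d1.pkl","rb"));T,S=d["top"],d["side"]
o=np.array([.4525,.0384,.079]);y=-.288;ex=np.array([np.cos(y),np.sin(y),0]);ey=np.array([-ex[1],ex[0],0])
for n,a,b in(("tipL",164,25),("tipR",164,-25),("backL",106,29.5),("backR",106,-29.5),("shL",60,7),("shR",60,-7),("shL",95,7),("shR",95,-7)):
    print(n,proj(T,o+ex*a/1e3+ey*b/1e3),proj(S,o+ex*a/1e3+ey*b/1e3))
g=T["pixels"].max(2)
for r in (206,212,214,225,230,236): print(r,g[r,250:282])
c=np.zeros((600,800,3),np.uint8);t=crop(T["pixels"],248,185,286,243,10);s=crop(S["pixels"],255,180,300,222,8.5)
c[:t.shape[0],:t.shape[1]]=t;c[:s.shape[0],400:400+s.shape[1]]=s
cv2.imwrite("pics/c3.png",cv2.convertScaleAbs(c,alpha=2.0,beta=-60))
```

```text
tipL [261.51 191.99] [259.29 193.54]
tipR [278.71 196.59] [273.13 184.59]
backL [254.61 211.54] [277.05 204.92]
backR [274.96 216.99] [293.2  193.54]
shL [258.12 229.54] [299.46 209.12]
shR [262.96 230.84] [303.24 206.26]
shL [261.35 217.42] [287.13 202.49]
shR [266.18 218.71] [290.95 199.75]
206 [135 149 152 150 139 110  88  80  76  77  98 133 150 155 156 157 158 158
 155 144 114  92 100 110  94  83 105 141 156 160 159 160]
212 [152 151 151 151 150 142 113  86  76  72  72  71  70  71  71  73  74  75
  76  77  84  95  89  79  93 131 153 159 159 159 160 158]
214 [152 151 151 153 154 153 146 137 123  98  80  75  73  72  71  69  71  72
  72  71  73  75  74  83 115 146 157 160 160 160 159 154]
225 [ 82  83  82  83  83  83  83  82  79  67  57  63  69  75 101 138 154 159
 159 159 159 159 159 159 159 159 159 159 155 138 124 121]
230 [ 81  84  83  82  82  82  82  78  63  48  42  47  70 106 140 157 159 159
 159 159 159 159 159 159 160 159 159 152 131 120 120 120]
236 [ 89  86  87  87  85  81  68  52  43  41  43  54  72  80  84  94 111 119
 121 121 119 110  91  81  91 111 115 116 118 121 122 122]
```

View pics/c3.png

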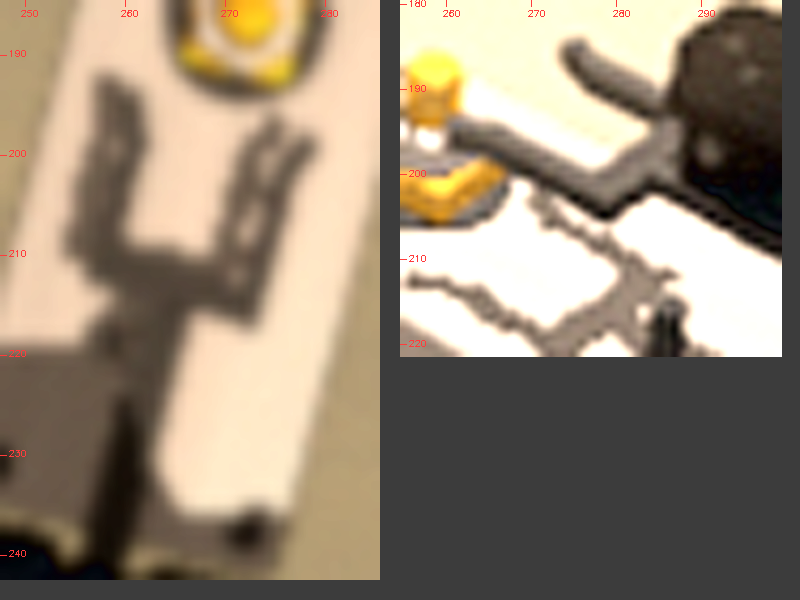

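Run:
```python
from h import *
c,s=np.cos(-.288),np.sin(-.288);post=np.array([.6333,-.0156])
p=post-.186*np.array([c,s])-.0003*np.array([-s,c]);go(p[0],p[1],.0436,1.5708-.288)
```

```text
dpos [-0.0028 -0.0013  0.0455] drot deg [ 0.1  -0.06  0.14]
```

{"fn": "arm_command", "kwargs": {
  "delta_rot": [
    [0,0,0],
    [0,0,0],
    [0,0,0],
    [0,0,0],
    [0,0,0],
    [0,0,0],
    [0,0,0],
    [0,0,0],
    [0,0,0]
  ],
  "delta_pos": [
    [-0.0028,-0.0013,0.01],
    [-0.0028,-0.0013,0.02],
    [-0.0028,-0.0013,0.03],
    [-0.0028,-0.0013,0.036],
    [-0.0028,-0.0013,0.04],
    [-0.0028,-0.0013,0.042],
    [-0.0028,-0.0013,0.044],
    [-0.0028,-0.0013,0.0445],
    [-0.0028,-0.0013,0.0445]
  ],
  "gripper": [1,1,1,1,1,1,1,1,1]
}}

```text
time: 4.2
position: [0.4554, 0.0359, 0.0447]
tool_rot: [0.143, 0.99, 0.001, 0.0]
ft_force: [-0.3, -0.4, -2.3]
grip_width: 0.016
grip_force: 45.0
```

Run:
```python
from h import *
from rig import status,viewer
o=status.get_obs();print(o["position"],o["ft_force"],o["moment"])
d={n:viewer.camera(n) for n in("top","side")};pickle.dump(d,open("d2.pkl","wb"))
c=np.zeros((600,800,3),np.uint8);t=crop(d["top"]["pixels"],248,172,290,231,10);s=crop(d["side"]["pixels"],248,183,298,227,7.5)
c[:t.shape[0],:t.shape[1]]=t;c[:s.shape[0],424:424+s.shape[1]]=s[:,:376]
cv2.imwrite("pics/c4.png",cv2.convertScaleAbs(c,alpha=1.6,beta=-20))
```

```text
[0.45539283 0.03591683 0.04474079] [-0.26532511 -0.42340821 -2.30807072] [0.01915942 0.07719758 0.03745922]
```

View pics/c4.png

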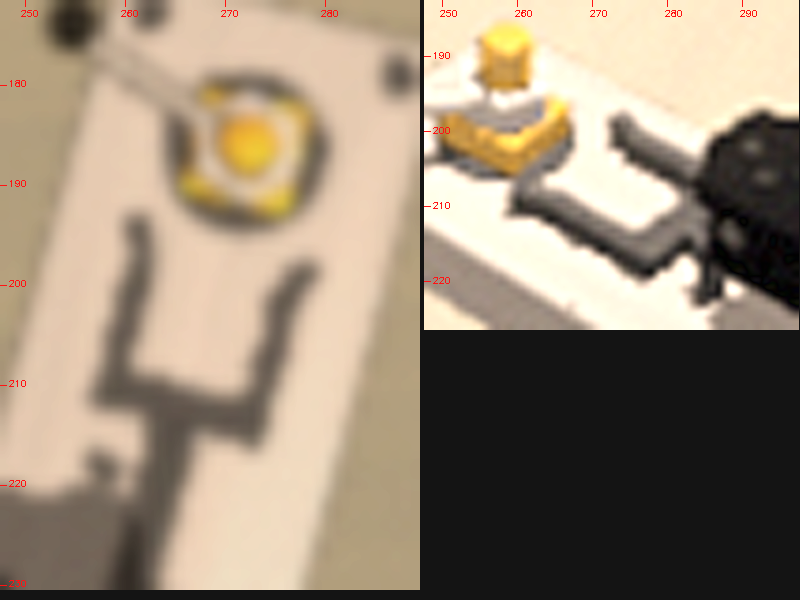

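Spanner lies square behind the nut, with tips at about (261,194) and (278,198), the peg at (258,218) and a shank gap of about 2 px. The peg is clear of the head. I'll touch down and slide.

{"fn": "arm_command", "kwargs": {
  "delta_rot": [
    [0,0,0],
    [0,0,0],
    [0,0,0],
    [0,0,0],
    [0,0,0],
    [0,0,0],
    [0,0,0]
  ],
  "delta_pos": [
    [0,0,0.0005],
    [0,0,0.001],
    [0,0,0.0015],
    [-0.004,0,0.0015],
    [-0.008,0,0.0015],
    [-0.012,0,0.0015],
    [-0.012,0,0.0015]
  ],
  "gripper": [1,1,1,1,1,1,1]
}}

```text
time: 4.88
position: [0.4687, 0.032, 0.0434]
tool_rot: [0.143, 0.99, 0.001, 0.001]
ft_force: [0.6, -0.0, -0.1]
grip_width: 0.016
grip_force: 45.0
```

{"fn": "arm_command", "kwargs": {
  "delta_rot": [
    [0,0,0],
    [0,0,0],
    [0,0,0],
    [0,0,0],
    [0,0,0],
    [0,0,0],
    [0,0,0],
    [0,0,0]
  ],
  "delta_pos": [
    [-0.004,0,0],
    [-0.008,0,0],
    [-0.012,0,0],
    [-0.016,0,0],
    [-0.02,0,0],
    [-0.024,0,0],
    [-0.028,0,0],
    [-0.028,0,0]
  ],
  "gripper": [1,1,1,1,1,1,1,1]
}}

```text
time: 5.55
position: [0.494, 0.0244, 0.0434]
tool_rot: [0.143, 0.99, 0.001, 0.0]
ft_force: [-1.8, -0.2, 4.0]
grip_width: 0.0153
grip_force: 45.0
```

Run:
```python
from h import *
from rig import status
o=status.get_obs();v=o["position"][:2]-[.6333,-.0156];c,s=np.cos(-.288),np.sin(-.288)
print("along",v@[c,s],"lat",v@[-s,c],o["ft_force"],o["moment"]);print(R.from_quat(o["tool_rot"]).as_matrix()[:,:2])
```

```text
along -0.14491918662418599 lat -0.0011713604410974257 [-1.7785769  -0.22905227  4.00070981] [ 0.01591882  0.35478217 -0.02378018]
[[-9.59059016e-01  2.83206112e-01]
 [ 2.83206246e-01  9.59057616e-01]
 [ 1.60531545e-04  1.66978407e-03]]
```

{"fn": "arm_command", "kwargs": {
  "delta_rot": [
    [0,0,0],
    [0,0,0],
    [0,0,0],
    [0,0,0],
    [0,0,0]
  ],
  "delta_pos": [
    [-0.003,0,-0.0003],
    [-0.006,0,-0.0003],
    [-0.008,0,-0.0003],
    [-0.0095,0,-0.0003],
    [-0.0095,0,-0.0003]
  ],
  "gripper": [1,1,1,1,1]
}}

```text
time: 5.97
position: [0.5028, 0.0219, 0.0434]
tool_rot: [0.143, 0.99, 0.001, -0.0]
ft_force: [-2.5, 0.8, 3.1]
grip_width: 0.016
grip_force: 45.0
```

{"fn": "arm_command", "kwargs": {
  "delta_rot": [
    [0,0,0],
    [0,0,0],
    [0,0,0],
    [0,0,0]
  ],
  "delta_pos": [
    [-0.001,0,0],
    [-0.002,0,0],
    [-0.002,0,0],
    [-0.002,0,0]
  ],
  "gripper": [1,1,1,1]
}}

```text
time: 6.3
position: [0.5052, 0.0212, 0.0434]
tool_rot: [0.143, 0.99, 0.001, 0.0]
ft_force: [-0.5, 0.9, 0.4]
grip_width: 0.0159
grip_force: 45.0
```

```bash
cat > st.py <<'E'
from h import *
from rig import status
o=status.get_obs();v=o["position"][:2]-[.6333,-.0156];c,s=np.cos(-.288),np.sin(-.288)
f=o["ft_force"]
print("along",v@[c,s],"lat",v@[-s,c],"z",o["position"][2],"F along",f[:2]@[c,s],"lat",f[:2]@[-s,c],"z",f[2],o["moment"],o["time"])
E
python3 st.py
```

```text
along -0.13323392381552998 lat -0.0011009717977674277 z 0.043402923097136246 F along -0.7487609653181353 lat 0.7169982877888293 z 0.38256096534702655 [0.10373064 0.2078873  0.04355809] 6.3
```

Almost seated; I'll creep until the throat touches.

{"fn": "arm_command", "kwargs": {
  "delta_rot": [
    [0,0,0],
    [0,0,0],
    [0,0,0],
    [0,0,0]
  ],
  "delta_pos": [
    [-0.001,0,0],
    [-0.002,0,0],
    [-0.002,0,0],
    [-0.002,0,0]
  ],
  "gripper": [1,1,1,1]
}}

```text
time: 6.63
position: [0.5067, 0.0208, 0.0434]
tool_rot: [0.143, 0.99, 0.001, -0.0]
ft_force: [-2.1, 2.0, 0.6]
grip_width: 0.0156
grip_force: 45.0
```

{"fn": "arm_command", "kwargs": {
  "delta_rot": [
    [0,0,0],
    [0,0,0],
    [0,0,0]
  ],
  "delta_pos": [
    [-0.001,0,0],
    [-0.001,0,0],
    [-0.001,0,0]
  ],
  "gripper": [1,1,1]
}}

```text
time: 6.88
position: [0.5067, 0.0207, 0.0434]
tool_rot: [0.143, 0.99, 0.001, -0.001]
ft_force: [-4.5, 2.5, 2.7]
grip_width: 0.0157
grip_force: 45.0
```

```bash
python3 st.py
```

```text
along -0.1317495669011181 lat -0.0011428919785750474 z 0.04339588664917253 F along -4.994860172551734 lat 1.1239604172360096 z 2.6951287097924754 [0.30473538 0.59763128 0.00797367] 6.8833
```

{"fn": "arm_command", "kwargs": {
  "delta_rot": [
    [0,0,0],
    [0,0,0],
    [0,0,0],
    [0,0,0],
    [0,0,0],
    [0,0,0],
    [0,0,0],
    [0,0,0],
    [0,0,0],
    [0,0,0]
  ],
  "delta_pos": [
    [0.002,0,0],
    [0.002,0,0],
    [0.002,0,0],
    [0.002,0,0],
    [0.002,0,0],
    [0.002,0,-0.02],
    [0.002,0,-0.05],
    [0.002,0,-0.085],
    [0.002,0,-0.12],
    [0.002,0,-0.12]
  ],
  "gripper": [0.9,0.5,0,0,0,0,0,0.5,1,1]
}}

```text
time: 7.72
position: [0.5104, 0.02, 0.1695]
tool_rot: [0.143, 0.99, 0.001, 0.007]
ft_force: [1.7, 0.0, -0.5]
grip_width: 0.0305
grip_force: 0.0
```

```bash
python3 st.py
python3 - <<'E'
from h import *
post=np.array([.6333,-.0156]);a=.952
p=post+.06*np.array([np.cos(a),np.sin(a)])+.026*np.array([-np.sin(a),np.cos(a)]);print(p)
go(p[0],p[1],.16,a);go(p[0],p[1],.068,a)
E
```

```text
along -0.12799400270984843 lat -0.0007404919342641481 z 0.1694863657758205 F along 1.6538984776590016 lat 0.5218737783269723 z -0.47004930703764725 [ 0.03344194 -0.00122229 -0.02128476] 7.7167
[0.6469243  0.04835607]
dpos [-0.1228  0.0658  0.0113] drot deg [ 0.31  0.74 19.01]
dpos [-0.1216  0.0655  0.1033] drot deg [ 0.31  0.74 19.01]
```

Run:
```python
from h import *
from rig import status,viewer
d={n:viewer.camera(n) for n in("top","side")};pickle.dump(d,open("d3.pkl","wb"))
c=np.zeros((600,800,3),np.uint8);t=crop(d["top"]["pixels"],245,165,290,245,7.5);s=crop(d["side"]["pixels"],230,178,330,253,4.5)
c[:t.shape[0],:t.shape[1]]=t;c[:s.shape[0],345:345+s.shape[1]]=s[:,:455]
cv2.imwrite("pics/c5.png",cv2.convertScaleAbs(c,alpha=1.6,beta=-20))
```

```text
(no output)
```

View pics/c5.png

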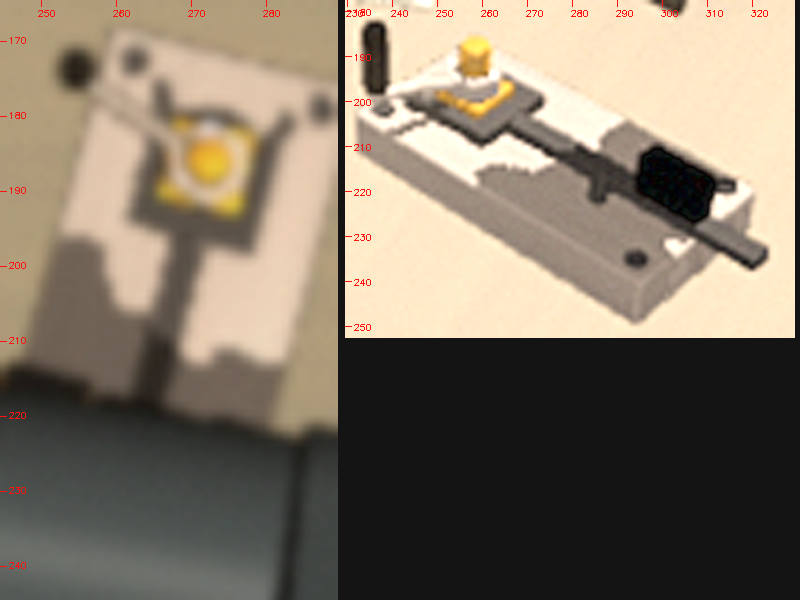

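The spanner is fully on the nut: the gold square at (272,186) fills the jaw and the shank runs past the peg. The lever handle is still at (254.5,174). Next is the handle.

{"fn": "arm_command", "kwargs": {
  "delta_rot": [
    [0,0,5],
    [0,0,10],
    [0,0,15],
    [0,0,19],
    [0,0,19],
    [0,0,19],
    [0,0,19],
    [0,0,19]
  ],
  "delta_pos": [
    [-0.03,0.016,0],
    [-0.06,0.032,0],
    [-0.09,0.048,0],
    [-0.115,0.062,0],
    [-0.1222,0.0656,0],
    [-0.1222,0.0656,0],
    [-0.1222,0.0656,0],
    [-0.1222,0.0656,0]
  ],
  "gripper": [1,1,1,1,1,1,1,1]
}}

```text
time: 8.48
position: [0.6388, 0.049, 0.1621]
tool_rot: [0.304, 0.953, 0.0, -0.002]
ft_force: [0.7, -0.1, 0.4]
grip_width: 0.0005
grip_force: 0.0
```

```bash
cat > lv.py <<'E'
from h import *
from rig import status
import sys
o=status.get_obs();v=o["position"][:2]-[.6333,-.0156];m=R.from_quat(o["tool_rot"]).as_matrix()
a=np.arctan2(m[1,1],m[0,1]);er=np.array([np.cos(a),np.sin(a)]);et=np.array([er[1],-er[0]]);f=o["ft_force"]
print("yaw",a,"rad",v@er,"tang",v@et,"z",o["position"][2],"F rad",f[:2]@er,"F tang",f[:2]@et,"z",f[2],"M",o["moment"].round(2),"w",o["grip_width"],"t",o["time"])
print("angle of TCP",np.arctan2(v[1],v[0]),"r",np.linalg.norm(v),"toolx.et",m[:2,0]@et, "q6",o["q"][5])
E
python3 lv.py; python3 -c "
from h import *
go(.6469,.0484,.068,.952)"
```

```text
yaw 0.9526338975959491 rad 0.05584609735537716 tang -0.03298681537579681 z 0.1621202130838081 F rad 0.3391895737472948 F tang 0.6083926102501392 z 0.3892071108373132 M [-0.01  0.01 -0.06] w 0.0004588006297926241 t 8.4833
angle of TCP 1.4861675267347063 r 0.06486074759408166 toolx.et -0.9999880472621177 q6 -1.0516717702388798
dpos [-0.0074  0.0043  0.0941] drot deg [-0.06 -0.28  0.04]
```

{"fn": "arm_command", "kwargs": {
  "delta_rot": [
    [0,0,0],
    [0,0,0],
    [0,0,0],
    [0,0,0],
    [0,0,0],
    [0,0,0],
    [0,0,0],
    [0,0,0]
  ],
  "delta_pos": [
    [-0.003,0.004,0.02],
    [-0.003,0.004,0.05],
    [-0.003,0.004,0.075],
    [-0.003,0.004,0.09],
    [-0.003,0.004,0.094],
    [-0.003,0.004,0.094],
    [-0.005,0.004,0.094],
    [-0.007,0.004,0.094]
  ],
  "gripper": [1,1,1,1,1,1,1,1]
}}

```text
time: 9.15
position: [0.6502, 0.0483, 0.0711]
tool_rot: [0.304, 0.953, 0.001, 0.001]
ft_force: [0.8, 0.2, -0.7]
grip_width: 0.0009
grip_force: 0.0
```

```bash
python3 lv.py
```

```text
yaw 0.9522383293393873 rad 0.06184980826399075 tang -0.023216384191966623 z 0.07113573612686558 F rad 0.6040111303862414 F tang 0.5531858272228728 z -0.6982739983686659 M [-0.03  0.02  0.01] w 0.0008730361838897785 t 9.15
angle of TCP 1.3113308164295825 r 0.06606360024432074 toolx.et -0.9999991328108904 q6 -1.0513054165033295
```

```bash
cat > arc.py <<'E'
from h import *
import sys
px,py=float(sys.argv[1]),float(sys.argv[2]);adv=float(sys.argv[3])  # pivot in tool frame after advance; advance along -x first
for deg in map(float,sys.argv[4:]):
    p=np.array([px,py]);f=np.radians(deg);Rz=np.array([[np.cos(f),-np.sin(f)],[np.sin(f),np.cos(f)]]);print(deg,np.round(p-Rz@p+[-adv,0],4))
E
python3 arc.py -.0175 -.0618 .0055 0 2 4 6 8 10 12 14 16 18 20
```

```text
0.0 [-0.0055  0.    ]
2.0 [-0.0077  0.0006]
4.0 [-0.0099  0.0011]
6.0 [-0.0121  0.0015]
8.0 [-0.0143  0.0018]
10.0 [-0.0165  0.0021]
12.0 [-0.0187  0.0023]
14.0 [-0.021   0.0024]
16.0 [-0.0232  0.0024]
18.0 [-0.0255  0.0024]
20.0 [-0.0277  0.0023]
```

{"fn": "arm_command", "kwargs": {
  "delta_rot": [
    [0,0,0],
    [0,0,0],
    [0,0,2],
    [0,0,4],
    [0,0,6],
    [0,0,8],
    [0,0,10],
    [0,0,12],
    [0,0,14],
    [0,0,16],
    [0,0,16]
  ],
  "delta_pos": [
    [-0.003,0,0],
    [-0.0055,0,0],
    [-0.0077,0.0006,0],
    [-0.0099,0.0011,0],
    [-0.0121,0.0015,0],
    [-0.0143,0.0018,0],
    [-0.0165,0.0021,0],
    [-0.0187,0.0023,0],
    [-0.021,0.0024,0],
    [-0.0232,0.0024,0],
    [-0.0232,0.0024,0]
  ],
  "gripper": [1,1,1,1,1,1,1,1,1,1,1]
}}

```text
time: 10.07
position: [0.6697, 0.0372, 0.0702]
tool_rot: [0.434, 0.901, 0.001, -0.001]
ft_force: [-2.0, 0.7, 1.2]
grip_width: 0.0006
grip_force: 1.0
```

```bash
python3 lv.py;python3 - <<'E'
from h import *
from rig import viewer
d={n:viewer.camera(n) for n in("top","side")};pickle.dump(d,open("d4.pkl","wb"))
c=np.zeros((600,800,3),np.uint8);t=crop(d["top"]["pixels"],245,165,290,245,7.5);s=crop(d["side"]["pixels"],230,160,330,250,4.5)
c[:t.shape[0],:t.shape[1]]=t;c[:s.shape[0],345:345+s.shape[1]]=s[:,:455]
cv2.imwrite("pics/c6.png",cv2.convertScaleAbs(c,alpha=1.6,beta=-20))
E
```

```text
yaw 0.6720066989766873 rad 0.06137200500805274 tang -0.018669848557186043 z 0.07015484719984773 F rad -1.1259725197733077 F tang -1.7638327420424547 z 1.2250140906581042 M [ 0.17  0.27 -0.02] w 0.0005740186501401737 t 10.0667
angle of TCP 0.9673194642297833 r 0.06414893797918024 toolx.et -0.9999980019905244 q6 -0.785467948639282
```

View pics/c6.png

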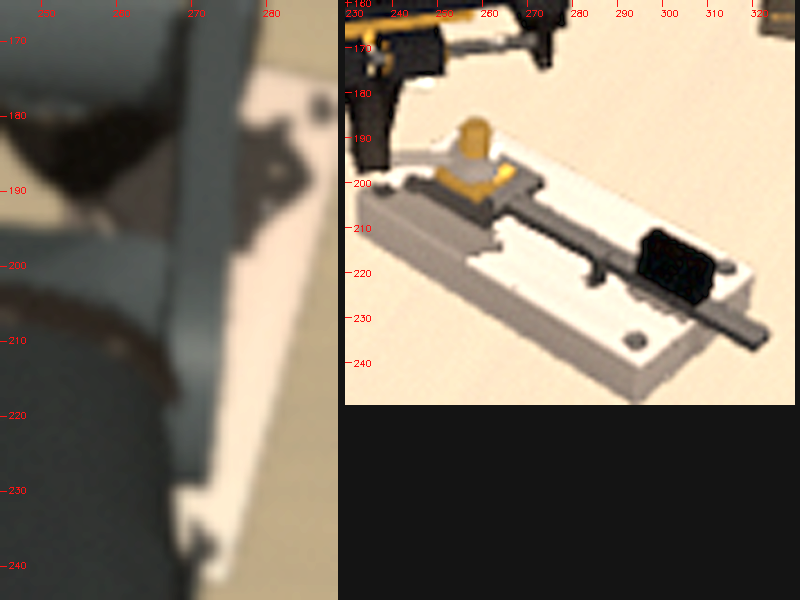

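```bash
python3 arc.py -.0187 -.0614 0 2 4 6 8 10 12 14 16
```

```text
2.0 [-0.0022  0.0006]
4.0 [-0.0043  0.0012]
6.0 [-0.0065  0.0016]
8.0 [-0.0087  0.002 ]
10.0 [-0.0109  0.0023]
12.0 [-0.0132  0.0025]
14.0 [-0.0154  0.0027]
16.0 [-0.0176  0.0028]
```

{"fn": "arm_command", "kwargs": {
  "delta_rot": [
    [0,0,2],
    [0,0,4],
    [0,0,6],
    [0,0,8],
    [0,0,10],
    [0,0,12],
    [0,0,14],
    [0,0,14]
  ],
  "delta_pos": [
    [-0.0022,0.0006,0],
    [-0.0043,0.0012,0],
    [-0.0065,0.0016,0],
    [-0.0087,0.002,0],
    [-0.0109,0.0023,0],
    [-0.0132,0.0025,0],
    [-0.0154,0.0027,0],
    [-0.0154,0.0027,0]
  ],
  "gripper": [1,1,1,1,1,1,1,1]
}}

```text
time: 10.83
position: [0.6816, 0.0267, 0.0698]
tool_rot: [0.541, 0.841, 0.001, -0.0]
ft_force: [-1.4, 1.1, 1.4]
grip_width: 0.0007
grip_force: 1.0
```

```bash
python3 lv.py
```

```text
yaw 0.4285452451475789 rad 0.0614861547562803 tang -0.018451097825590037 z 0.06981996909051519 F rad -0.7921712231116232 F tang -1.5949701643929561 z 1.378820169328468 M [0.17 0.28 0.01] w 0.0006891604711967775 t 10.8333
angle of TCP 0.7200803935856038 r 0.06419493934635925 toolx.et -0.9999986162894765 q6 -0.5550800599953499
```

{"fn": "arm_command", "kwargs": {
  "delta_rot": [
    [0,0,1],
    [0,0,2],
    [0,0,3],
    [0,0,4],
    [0,0,5],
    [0,0,5]
  ],
  "delta_pos": [
    [-0.0011,0.0003,0],
    [-0.0022,0.0006,0],
    [-0.0033,0.0009,0],
    [-0.0043,0.0012,0],
    [-0.0054,0.0014,0],
    [-0.0054,0.0014,0]
  ],
  "gripper": [1,1,1,1,1,1]
}}

```text
time: 11.33
position: [0.6852, 0.0221, 0.0695]
tool_rot: [0.577, 0.817, 0.001, -0.0]
ft_force: [-1.1, 1.9, 1.5]
grip_width: 0.0005
grip_force: 1.1
```

{"fn": "arm_command", "kwargs": {
  "delta_rot": [
    [0,0,1],
    [0,0,2],
    [0,0,2]
  ],
  "delta_pos": [
    [-0.0011,0.0003,0],
    [-0.0022,0.0006,0],
    [-0.0022,0.0006,0]
  ],
  "gripper": [1,1,1]
}}

```text
time: 11.58
position: [0.6865, 0.0202, 0.0694]
tool_rot: [0.591, 0.806, 0.001, -0.0]
ft_force: [-0.7, 1.2, 1.7]
grip_width: 0.0004
grip_force: 1.1
```

```bash
python3 lv.py
```

```text
yaw 0.3052530364346434 rad 0.06146723661973662 tang -0.018197171655011536 z 0.06943810817628635 F rad -0.3312413687392835 F tang -1.3930016756880157 z 1.7063931354547084 M [ 0.28  0.16 -0.02] w 0.0003892997382585552 t 11.5833
angle of TCP 0.5930790020281994 r 0.06410427625290412 toolx.et -0.9999989657385296 q6 -0.43999375239948046
```

{"fn": "arm_command", "kwargs": {
  "delta_rot": [
    [0,0,1],
    [0,0,2],
    [0,0,2]
  ],
  "delta_pos": [
    [-0.0011,0.0003,0],
    [-0.0022,0.0006,0],
    [-0.0022,0.0006,0]
  ],
  "gripper": [1,1,1]
}}

```text
time: 11.83
position: [0.6876, 0.0183, 0.0694]
tool_rot: [0.605, 0.796, 0.001, -0.0]
ft_force: [-0.9, 2.0, 1.1]
grip_width: 0.0001
grip_force: 1.1
```

{"fn": "arm_command", "kwargs": {
  "delta_rot": [
    [0,0,1],
    [0,0,2],
    [0,0,2]
  ],
  "delta_pos": [
    [-0.0011,0.0003,0],
    [-0.0022,0.0006,0],
    [-0.0022,0.0006,0]
  ],
  "gripper": [1,1,1]
}}

```text
time: 12.08
position: [0.6888, 0.0163, 0.0694]
tool_rot: [0.619, 0.785, 0.001, -0.0]
ft_force: [-0.6, 1.8, 2.3]
grip_width: 0.0007
grip_force: 1.1
```

```bash
python3 lv.py
```

```text
yaw 0.23540851877888683 rad 0.061424881991407186 tang -0.018080252878639347 z 0.06943293728228851 F rad -0.17944353183108386 F tang -1.9175920908443926 z 2.319808955750103 M [ 0.24  0.08 -0.03] w 0.0007093240639310605 t 12.0833
angle of TCP 0.521671386414975 r 0.06403055264335804 toolx.et -0.9999989753134553 q6 -0.37528932170301643
```

{"fn": "arm_command", "kwargs": {
  "delta_rot": [
    [0,0,1],
    [0,0,2],
    [0,0,2]
  ],
  "delta_pos": [
    [-0.0011,0.0003,0],
    [-0.0022,0.0006,0],
    [-0.0022,0.0006,0]
  ],
  "gripper": [1,1,1]
}}

```text
time: 12.33
position: [0.6899, 0.0143, 0.0694]
tool_rot: [0.633, 0.774, 0.001, -0.0]
ft_force: [-0.4, 2.2, 1.4]
grip_width: 0.0008
grip_force: 1.1
```

{"fn": "arm_command", "kwargs": {
  "delta_rot": [
    [0,0,1],
    [0,0,1],
    [0,0,1]
  ],
  "delta_pos": [
    [-0.0011,0.0003,0],
    [-0.0011,0.0003,0],
    [-0.0011,0.0003,0]
  ],
  "gripper": [1,1,1]
}}

```text
time: 12.58
position: [0.6903, 0.0134, 0.0695]
tool_rot: [0.639, 0.769, 0.001, -0.0]
ft_force: [-0.9, 1.7, 1.6]
grip_width: 0.0005
grip_force: 1.0
```

{"fn": "arm_command", "kwargs": {
  "delta_rot": [
    [0,0,1],
    [0,0,1],
    [0,0,1]
  ],
  "delta_pos": [
    [-0.0011,0.0003,0],
    [-0.0011,0.0003,0],
    [-0.0011,0.0003,0]
  ],
  "gripper": [1,1,1]
}}

```text
time: 12.83
position: [0.6908, 0.0124, 0.0695]
tool_rot: [0.646, 0.764, 0.001, -0.0]
ft_force: [-0.4, 1.7, 0.6]
grip_width: 0.0008
grip_force: 1.0
```

```bash
python3 lv.py
```

```text
yaw 0.16665471114232 rad 0.06139192321328851 tang -0.018095564272013323 z 0.06947118355773804 F rad -0.1510600485341848 F tang -1.7936408665034642 z 0.5834045104779197 M [ 0.28  0.12 -0.03] w 0.0007718788408008673 t 12.8333
angle of TCP 0.45329247922062205 r 0.06400326305860411 toolx.et -0.9999988362811526 q6 -0.3117982452096616
```

{"fn": "arm_command", "kwargs": {
  "delta_rot": [
    [0,0,1],
    [0,0,1],
    [0,0,1]
  ],
  "delta_pos": [
    [-0.0011,0.0003,0],
    [-0.0011,0.0003,0],
    [-0.0011,0.0003,0]
  ],
  "gripper": [1,1,1]
}}

```text
time: 13.08
position: [0.6913, 0.0115, 0.0695]
tool_rot: [0.652, 0.758, 0.001, -0.0]
ft_force: [-0.8, 2.6, 1.7]
grip_width: 0.0003
grip_force: 1.2
```

{"fn": "arm_command", "kwargs": {
  "delta_rot": [
    [0,0,1],
    [0,0,1],
    [0,0,1]
  ],
  "delta_pos": [
    [-0.0011,0.0003,0],
    [-0.0011,0.0003,0],
    [-0.0011,0.0003,0]
  ],
  "gripper": [1,1,1]
}}

```text
time: 13.33
position: [0.6917, 0.0106, 0.0695]
tool_rot: [0.659, 0.752, 0.001, -0.001]
ft_force: [-0.4, 3.2, 1.2]
grip_width: 0.001
grip_force: 1.7
```

{"fn": "arm_command", "kwargs": {
  "delta_rot": [
    [0,0,1],
    [0,0,1],
    [0,0,1]
  ],
  "delta_pos": [
    [-0.0011,0.0003,0],
    [-0.0011,0.0003,0],
    [-0.0011,0.0003,0]
  ],
  "gripper": [1,1,1]
}}

```text
time: 13.58
position: [0.6922, 0.0094, 0.0695]
tool_rot: [0.666, 0.746, 0.001, -0.0]
ft_force: [-0.6, 4.1, 1.7]
grip_width: 0.0001
grip_force: 1.7
```

```bash
python3 lv.py
```

```text
yaw 0.11430477319657484 rad 0.06136830655938514 tang -0.018118686396772728 z 0.06947394045060762 F rad -0.08527577745940579 F tang -4.110236957898718 z 1.7255108694961914 M [ 0.43  0.01 -0.02] w 6.706145720560659e-05 t 13.5833
angle of TCP 0.40139350442285354 r 0.06398715376316773 toolx.et -0.9999985902884984 q6 -0.2636778095510434
```

{"fn": "arm_command", "kwargs": {
  "delta_rot": [
    [0,0,0.7],
    [0,0,0.7],
    [0,0,0.7]
  ],
  "delta_pos": [
    [-0.0008,0.0002,0],
    [-0.0008,0.0002,0],
    [-0.0008,0.0002,0]
  ],
  "gripper": [1,1,1]
}}

```text
time: 13.83
position: [0.6924, 0.0087, 0.0694]
tool_rot: [0.67, 0.742, 0.001, -0.001]
ft_force: [0.3, 3.7, 1.0]
grip_width: 0.0001
grip_force: 1.9
```

{"fn": "arm_command", "kwargs": {
  "delta_rot": [
    [0,0,0.5],
    [0,0,0.5],
    [0,0,0.5]
  ],
  "delta_pos": [
    [-0.0005,0.0001,0],
    [-0.0005,0.0001,0],
    [-0.0005,0.0001,0]
  ],
  "gripper": [1,1,1]
}}

```text
time: 14.08
position: [0.6926, 0.0084, 0.0695]
tool_rot: [0.673, 0.739, 0.001, -0.001]
ft_force: [0.1, 4.9, 1.5]
grip_width: -0.0001
grip_force: 2.4
```

{"fn": "arm_command", "kwargs": {
  "delta_rot": [
    [0,0,0.5],
    [0,0,0.5],
    [0,0,0.5]
  ],
  "delta_pos": [
    [-0.0005,0.0001,0],
    [-0.0005,0.0001,0],
    [-0.0005,0.0001,0]
  ],
  "gripper": [1,1,1]
}}

```text
time: 14.33
position: [0.6927, 0.0081, 0.0695]
tool_rot: [0.677, 0.736, 0.001, -0.001]
ft_force: [-1.0, 4.0, 1.6]
grip_width: 0.0001
grip_force: 2.7
```

```bash
python3 lv.py
```

```text
yaw 0.0844092734318678 rad 0.061185612878007334 tang -0.018631409937583242 z 0.0694632894144446 F rad -0.7004742688845352 F tang -4.079049863587569 z 1.5812332089424546 M [0.8  0.1  0.02] w 0.00010882329392511409 t 14.3333
angle of TCP 0.3799952234181496 r 0.06395942979357815 toolx.et -0.9999971841426054 q6 -0.23622940344286708
```

{"fn": "arm_command", "kwargs": {
  "delta_rot": [
    [0,0,0.3],
    [0,0,0.3],
    [0,0,0.3]
  ],
  "delta_pos": [
    [-0.0005,0.0001,0],
    [-0.0005,0.0001,0],
    [-0.0005,0.0001,0]
  ],
  "gripper": [1,1,1]
}}

```text
time: 14.58
position: [0.6928, 0.0079, 0.0695]
tool_rot: [0.679, 0.735, 0.001, -0.001]
ft_force: [-0.1, 6.2, 1.5]
grip_width: 0.0005
grip_force: 2.9
```

```bash
python3 lv.py
```

```text
yaw 0.07913300704828058 rad 0.06118402748213975 tang -0.018715833447491382 z 0.06946152602332992 F rad 0.39480728165854295 F tang -6.13938723475732 z 1.5484205950962215 M [0.97 0.07 0.01] w 0.00051326698691294 t 14.5833
angle of TCP 0.37598842875789873 r 0.06398255731501727 toolx.et -0.9999962077260549 q6 -0.2316664216238877
```

{"fn": "arm_command", "kwargs": {
  "delta_rot": [
    [0,0,0.3],
    [0,0,0.3],
    [0,0,0.3]
  ],
  "delta_pos": [
    [-0.0005,0.0001,0],
    [-0.0005,0.0001,0],
    [-0.0005,0.0001,0]
  ],
  "gripper": [1,1,1]
}}

```text
time: 14.83
position: [0.6929, 0.0076, 0.0695]
tool_rot: [0.681, 0.733, 0.001, -0.001]
ft_force: [-0.3, 7.2, 2.6]
grip_width: 0.0005
grip_force: 3.2
```

```bash
python3 lv.py
```

```text
yaw 0.07388836383918429 rad 0.06114036126589103 tang -0.01877471908105907 z 0.06948065633907315 F rad 0.2733941172182975 F tang -7.152334036295757 z 2.5771170711752407 M [1.02 0.14 0.01] w 0.0004693683407908486 t 14.8333
angle of TCP 0.37182391609724874 r 0.06395806323127953 toolx.et -0.9999950385812142 q6 -0.22717514609200745
```

{"fn": "arm_command", "kwargs": {
  "delta_rot": [
    [0,0,0.3],
    [0,0,0.3],
    [0,0,0.3]
  ],
  "delta_pos": [
    [-0.0005,0.0001,0],
    [-0.0005,0.0001,0],
    [-0.0005,0.0001,0]
  ],
  "gripper": [1,1,1]
}}

```text
time: 15.08
position: [0.693, 0.0075, 0.0695]
tool_rot: [0.682, 0.731, 0.001, -0.001]
ft_force: [-0.6, 7.8, 1.6]
grip_width: 0.0003
grip_force: 3.5
```

{"fn": "arm_command", "kwargs": {
  "delta_rot": [
    [0,0,0.3],
    [0,0,0.3],
    [0,0,0.3]
  ],
  "delta_pos": [
    [-0.0005,0.0001,0],
    [-0.0005,0.0001,0],
    [-0.0005,0.0001,0]
  ],
  "gripper": [1,1,1]
}}

```text
time: 15.33
position: [0.6931, 0.0072, 0.0695]
tool_rot: [0.684, 0.729, 0.001, -0.001]
ft_force: [0.8, 7.7, 2.4]
grip_width: 0.0005
grip_force: 3.8
```

```bash
python3 lv.py
```

```text
yaw 0.06324654191454053 rad 0.0611323698435797 tang -0.018983638813816713 z 0.0694630943872116 F rad 1.2974210206650294 F tang -7.611473105718795 z 2.3659468158266916 M [1.2  0.09 0.04] w 0.000464959868367054 t 15.3333
angle of TCP 0.3643387156025333 r 0.0640120706219199 toolx.et -0.9999919912285785 q6 -0.2180139586433719
```

{"fn": "arm_command", "kwargs": {
  "delta_rot": [
    [0,0,0.3],
    [0,0,0.3],
    [0,0,0.3]
  ],
  "delta_pos": [
    [-0.0005,0.0001,0],
    [-0.0005,0.0001,0],
    [-0.0005,0.0001,0]
  ],
  "gripper": [1,1,1]
}}

```text
time: 15.58
position: [0.6932, 0.007, 0.0695]
tool_rot: [0.686, 0.727, 0.002, -0.002]
ft_force: [-1.0, 7.8, 2.6]
grip_width: 0.0002
grip_force: 4.1
```

{"fn": "arm_command", "kwargs": {
  "delta_rot": [
    [0,0,0.3],
    [0,0,0.3],
    [0,0,0.3]
  ],
  "delta_pos": [
    [-0.0005,0.0001,0],
    [-0.0005,0.0001,0],
    [-0.0005,0.0001,0]
  ],
  "gripper": [1,1,1]
}}

```text
time: 15.83
position: [0.6933, 0.0068, 0.0695]
tool_rot: [0.688, 0.725, 0.002, -0.002]
ft_force: [-0.3, 8.6, 2.2]
grip_width: 0.0002
grip_force: 4.4
```

```bash
python3 lv.py;python3 - <<'E'
from h import *
from rig import viewer
d={n:viewer.camera(n) for n in("top","side")};pickle.dump(d,open("d5.pkl","wb"))
S=d["side"];d3=pickle.load(open("d3.pkl","rb"))
# shank lower silhouette edge before/after
for D in(d3,d):
    g=D["side"]["pixels"].max(2).astype(int)
    print([(x,int(np.argmin(np.diff(g[200:245,x])))) for x in range(270,322,6)], g[225:250,318])
E
```

```text
yaw 0.05267029402207818 rad 0.06107441122273621 tang -0.019201329617041255 z 0.06948186397226847 F rad 0.1266340467342616 F tang -8.597268750272669 z 2.226014890959488 M [1.44 0.14 0.03] w 0.00023378258427086222 t 15.8333
angle of TCP 0.3572782528795841 r 0.06402167418356186 toolx.et -0.9999881551925996 q6 -0.20890720575137198
[(270, 15), (276, 6), (282, 9), (288, 6), (294, 5), (300, 9), (306, 13), (312, 26), (318, 22)] [115 115 115 110 108  96  92  93 101  82  48  38 141 175 178 175 176 176
 177 176 177 176 176 175 175]
[(270, 26), (276, 7), (282, 10), (288, 14), (294, 33), (300, 12), (306, 15), (312, 27), (318, 32)] [114 115 111 108 126 160 172 135  91  90  92  98  75  42  61 161 180 176
 176 175 175 176 175 175 176]
```

{"fn": "arm_command", "kwargs": {
  "delta_rot": [
    [0,0,0.3],
    [0,0,0.3],
    [0,0,0.3]
  ],
  "delta_pos": [
    [-0.0005,0.0001,0],
    [-0.0005,0.0001,0],
    [-0.0005,0.0001,0]
  ],
  "gripper": [1,1,1]
}}

```text
time: 16.18
position: [0.6934, 0.0066, 0.0695]
tool_rot: [0.69, 0.724, 0.002, -0.002]
ft_force: [-0.5, 8.6, 2.6]
grip_width: 0.0005
grip_force: 4.7
```

{"fn": "arm_command", "kwargs": {
  "delta_rot": [
    [0,0,0.3],
    [0,0,0.3],
    [0,0,0.3]
  ],
  "delta_pos": [
    [-0.0005,0.0001,0],
    [-0.0005,0.0001,0],
    [-0.0005,0.0001,0]
  ],
  "gripper": [1,1,1]
}}

```text
time: 16.43
position: [0.6934, 0.0064, 0.0695]
tool_rot: [0.692, 0.722, 0.002, -0.002]
ft_force: [0.5, 9.3, 3.2]
grip_width: 0.0003
grip_force: 5.0
```

```bash
python3 lv.py
```

```text
yaw 0.04214963589266537 rad 0.061000672839001846 tang -0.019424537569549465 z 0.06946399595518374 F rad 0.8804124716214942 F tang -9.268488121968598 z 3.1559882201121927 M [ 1.67  0.13 -0.01] w 0.00027925943853669526 t 16.4333
angle of TCP 0.35042915554801496 r 0.06401870622405435 toolx.et -0.9999837732332219 q6 -0.1998129644437996
```

{"fn": "arm_command", "kwargs": {
  "delta_rot": [
    [0,0,0],
    [0,0,0],
    [0,0,0],
    [0,0,0]
  ],
  "delta_pos": [
    [-0.0006,0,0],
    [-0.0006,0,0],
    [-0.0006,0,0],
    [-0.0006,0,0]
  ],
  "gripper": [1,1,1,1]
}}

```text
time: 16.77
position: [0.6934, 0.0062, 0.0695]
tool_rot: [0.692, 0.722, 0.002, -0.002]
ft_force: [-0.7, 11.0, 3.0]
grip_width: 0.0004
grip_force: 5.4
```

{"fn": "arm_command", "kwargs": {
  "delta_rot": [
    [0,0,0]
  ],
  "delta_pos": [
    [0,0,0]
  ],
  "gripper": [1]
}}

```text
time: 16.85
position: [0.6935, 0.0061, 0.0695]
tool_rot: [0.692, 0.722, 0.002, -0.002]
ft_force: [-0.3, 10.7, 2.5]
grip_width: 0.0004
grip_force: 5.4
```

{"fn": "arm_command", "kwargs": {
  "delta_rot": [
    [0,0,0]
  ],
  "delta_pos": [
    [0,0,0]
  ],
  "gripper": [1]
}}

```text
time: 16.93
position: [0.6935, 0.0061, 0.0695]
tool_rot: [0.692, 0.722, 0.002, -0.002]
ft_force: [-0.5, 11.4, 3.0]
grip_width: 0.0006
grip_force: 5.4
```

```bash
python3 lv.py
```

```text
yaw 0.04212463394577566 rad 0.06103278436535913 tang -0.0191923067548587 z 0.0694817839404579 F rad -0.0019756770726012673 F tang -11.396152602638933 z 3.017318624403656 M [ 1.76  0.12 -0.01] w 0.0006223708417844213 t 16.9333
angle of TCP 0.34679319373772943 r 0.06397925762277194 toolx.et -0.999980745816197 q6 -0.2006728691749077
```

{"fn": "arm_command", "kwargs": {
  "delta_rot": [
    [0,0,0],
    [0,0,0],
    [0,0,0],
    [0,0,0],
    [0,0,0],
    [0,0,0],
    [0,0,0],
    [0,0,0],
    [0,0,0],
    [0,0,0],
    [0,0,0],
    [0,0,0]
  ],
  "delta_pos": [
    [0.003,0,0],
    [0.008,0,0],
    [0.015,0,0],
    [0.02,0,-0.01],
    [0.02,0,-0.04],
    [0.02,0,-0.08],
    [0.05,0,-0.12],
    [0.085,0,-0.13],
    [0.12,0,-0.13],
    [0.155,0,-0.13],
    [0.19,0,-0.13],
    [0.19,0,-0.13]
  ],
  "gripper": [1,1,1,1,1,1,1,1,1,1,1,1]
}}

```text
time: 17.93
position: [0.6848, 0.1996, 0.201]
tool_rot: [0.69, 0.724, 0.002, -0.001]
ft_force: [0.8, -0.4, -0.5]
grip_width: 0.0006
grip_force: 0.0
```

```bash
python3 lv.py;python3 - <<'E'
from h import *
from rig import viewer
d={n:viewer.camera(n) for n in("top","side")};pickle.dump(d,open("d6.pkl","wb"))
c=np.zeros((600,800,3),np.uint8);t=crop(d["top"]["pixels"],240,165,295,245,7.3);s=crop(d["side"]["pixels"],225,165,335,255,3.6)
c[:t.shape[0],:t.shape[1]]=t;s=s[:,:395];c[:s.shape[0],405:405+s.shape[1]]=s
n=cv2.resize(d["top"]["pixels"],(352,264));c[330:594,420:772]=n
cv2.imwrite("pics/c7.png",cv2.convertScaleAbs(c,alpha=1.5,beta=-15))
T,S=d["top"],d["side"]
E
```

```text
yaw 0.0487940441600656 rad 0.0618980957594618 tang -0.21241721986406625 z 0.20095963370257208 F rad 0.791312209892358 F tang 0.44564167489296985 z -0.4717976643102107 M [-0.11  0.09 -0.03] w 0.0006448692971276379 t 17.9333
angle of TCP 1.3360432635014974 r 0.22125200463143055 toolx.et -0.9999897337040972 q6 0.0752490150509961
```

View pics/c7.png

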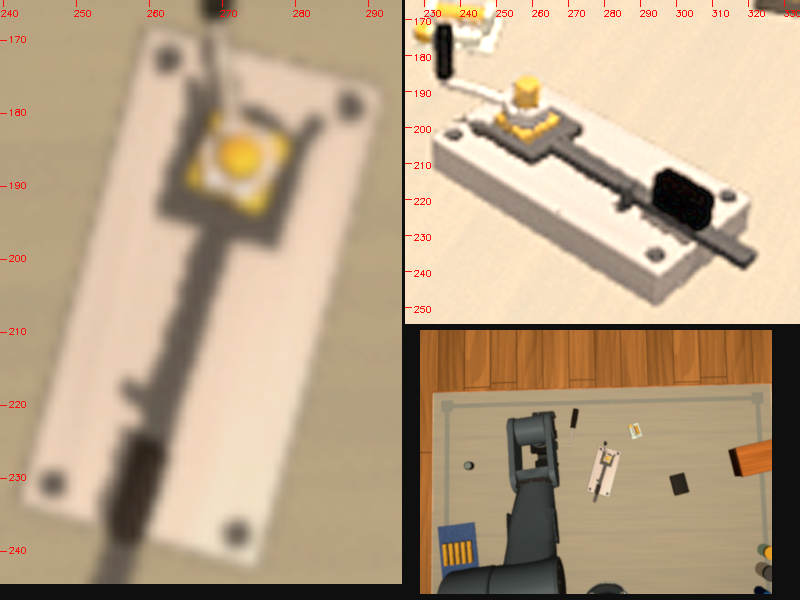

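The spanner is still fully on the nut and its shank bears on the peg at about (258,218). The handle is now at about (268,166), and the bystanders are where they were. A quick angle check follows.

Run:
```python
from h import *
d=pickle.load(open("d6.pkl","rb"));T,S=d["top"],d["side"]
def dk(C,roi,t):
    x0,y0,x1,y1=roi;g=C["pixels"][y0:y1,x0:x1].max(2);m=(g<t).astype(np.uint8);k,L,st,ce=cv2.connectedComponentsWithStats(m);i=1+np.argmax(st[1:,4]);return ce[i]+[x0,y0]
a=dk(T,(262,160,276,171),70);b=dk(S,(230,168,240,190),70);p,e=tri(T,a,S,b);v=p[:2]-[.6333,-.0156]
print(p,e,np.linalg.norm(v),"sum",1.48-(np.arctan2(v[1],v[0])+.288))
x0,y0=262,176;q=T["pixels"][176:198,262:284];m=(cv2.cvtColor(q,cv2.COLOR_BGR2HSV)[:,:,1]>110).astype(np.uint8)
k,L,st,ce=cv2.connectedComponentsWithStats(m)
for i in range(1,k):
    w=plane(T,ce[i]+[x0,y0],.043)[:2]-[.6333,-.0156];print(st[i,4],np.linalg.norm(w),np.arctan2(w[1],w[0])%(np.pi/2)-np.pi/4+.288)
g=T["pixels"].max(2).astype(float);P=[]
for y in range(201,215):
    w=np.clip(130-g[y,256:280],0,None);P.append(plane(T,((w*np.arange(256,280)).sum()/w.sum(),y),.038)[:2])
vx,vy,_,_=cv2.fitLine(np.array(P,np.float32),cv2.DIST_HUBER,0,.001,.001).ravel();print("spanner yaw rel block",np.arctan(vy/vx)+.288)
```

```text
[ 0.69353476 -0.00775261  0.08334635] 5.716707522165402e-05 0.06074378651798042 sum 1.0624494970090625
3 0.01894575105155178 -0.01567689612934431
8 0.01853908605763795 -0.19323759353661646
27 0.0023343507493589193 0.7775184896255218
8 0.018198225918981955 -0.19178111051439656
9 0.017781517392534845 -0.07216471133259567
spanner yaw rel block -0.03472185
```

```bash
python3 -c "
from rig import robot
print(robot.hand_in())"
```

```text
the job is handed in; nothing more can be done
None
```

I handed the job in after about 18 s of the 64 s allowed: the spanner is fully on the lower nut with its shank against the peg, the jam nut is at about 0.92 rad by camera (0.85 counts as home), snugged at about 11 N (highest reading 11.4 N), and the arm is clear with the snuff-box case, music movement and screwdriver undisturbed.

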